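Open the ratchet shelf stop and slide the pin tin in

TASK

Make room in the ratchet shelf stop and put the round bridge pin tin away in it, pushing with the fingertips: press the release plate on the sliding jaw down and, with it held down, push the jaw back along its toothed bar, away from the harmonica tray, as far as it goes, then let the plate spring up. Next push the round tin flat along the plank into the gap between the harmonica tray and the jaw until it rests against the bar. Do not lift or tip anything, and leave the tray, the harmonicas and everything else where they are.

Things in the scene. Friction and masses are not known exactly. Their poses are not given: they have to be found in the camera images.
- shelf_stop: Shelf stop fixed to the plank: aluminium bar 350 mm long, 20 wide, 30 high with saw teeth on its far side, a fixed end plate and a sliding jaw. Origin: centre of the bar's underside. y runs along the bar to the fixed plate, x away from the robot, z up. Bay on the -x side; bar face at x = -10 mm. Fixed plate: 46 high, reaching out to x = -90, inner face at y = 153.
- jaw (a joint): How far the jaw has slid back, in m: 0 to 0.105 (at its end stop, fully back). It grows towards the stop's -y, away from the tray. The ratchet lets the jaw move towards the tray but blocks it within 12 mm (the tooth pitch) the other way unless the release plate is down. Sliding it takes 1 to 2 N.
- jaw_face (a point): Middle of the jaw plate's face that looks at the tray, 24 mm above the plank; in the stop's frame x = -50 mm, y = 30 mm minus the jaw travel. The plate is 5 mm thick, 46 mm high and reaches from the bar out to x = -90 mm.
- release (a joint): How far the release plate is pressed down, in m: 0 (up, pawl in the teeth) to 0.010 (bottomed). The pawl is clear of the teeth from 0.005 on. A spring pushes up with 3 N at 0 and 7.5 N at 0.010. Let go with the jaw fully back it returns to 0.
- plate_top (a point): Centre of the top of the grey ribbed release plate on the jaw (43 mm along the bar, 40 mm across), 52 mm above the plank when up; moves down when pressed and along with the jaw. Free above and to the sides; the thumb stop stands behind it (-y), the jaw plate in front (+y) is lower, 46 mm.
- thumb_stop (a point): Centre of the upright ribbed face of the black thumb stop block (41 mm wide, top 78 mm above the plank), part of the jaw, 62 mm above the plank and 24.5 mm from the plate's centre towards the stop's -y. A fingertip holding the plate down can push on this face towards -y to slide the jaw back.
- pin_tin: Plain round aluminium screw-top tin for ukulele bridge pins, 64 mm across and 27 mm high, about 0.1 kg, loose on the plank on the near side of the stop. Origin: centre of its underside.
- harmonica_tray: Grey plastic tray 68 by 116 mm (its y axis is the long way, along the bar) and 18 mm high, loose on the plank in the stop's bay next to the fixed end plate, holding two harmonicas. Origin: centre of its underside.
- harmonica0: Chrome harmonica 102 by 27 by 20 mm in the near half of the tray. Origin: centre of its underside, 2.5 mm above the plank.
- harmonica1: Chrome harmonica 102 by 27 by 20 mm in the far half of the tray. Origin: centre of its underside, 2.5 mm above the plank.
- finger_shaker: Pink silicone finger shaker, 42 mm across and 53 mm high with its finger loop; bystander in front of the tray. Origin: centre of its underside.
- clip_tuner: Black clip-on tuner 34 by 50 by 24 mm; bystander beyond the bar. Origin: its underside.
- string_box: Flat cardboard string box 90 by 70 by 16 mm; bystander to the right of the tin. Origin: centre of its underside.
- bridge_screwdriver: Screwdriver 150 mm long lying along the bar's far side; bystander. Origin: its underside.
- capo: Dark steel capo about 40 by 75 by 12 mm; bystander beyond the bar. Origin: its underside.
- mug: White mug 80 mm across and 92 mm high; bystander to the left of the stop. Origin: centre of its underside.
There are look-alikes about, which are no part of the job. Several things look just like the pin_tin: the one meant starts farthest to the robot's right.

How it is judged (in metres and radians):
On the way, in this order (a step that is already met when the one before it is completed fails the run):
1. the release plate is pressed down, the jaw not yet back (value of joint release above 0.004 m and value of joint jaw below 0.05 m), for 0.1 s.
2. the jaw is fully back (value of joint jaw above 0.099 m), for 0.1 s.
3. the release plate is let go and the tin is in the gap against the bar (value of joint release below 0.002 m and x of pin_tin in the frame of shelf_stop between -0.052 and -0.03 m and y of pin_tin in the frame of shelf_stop between -0.048 and 0.012 m), for 0.1 s.
At the end, for the whole second after the job is handed in: The jaw is within 6 mm of fully back with its release plate up; the tin stands flat and at rest on the plank, in the gap between tray and jaw, within 10 mm of touching the bar; the tray is within 15 mm of where it was (all of step 3 and value of joint jaw above 0.099 m and height (world z) of pin_tin below 0.004 m and angle between pin_tin's own z axis and vertical below 0.1 rad and linear speed of pin_tin below 0.01 m/s and distance of harmonica_tray from where it was at the start of the episode below 0.015 m).
It fails at once if the tin is lifted off the plank or tipped (height (world z) of pin_tin above 0.01 m or angle between pin_tin's own z axis and vertical above 0.35 rad).
It fails at once if the tray or a harmonica is lifted or pushed out of its place (distance of any of harmonica_tray, harmonica0, harmonica1 from where it was at the start of the episode above 0.02 m or height (world z) of harmonica_tray above 0.01 m).
It fails at once if a bystander is moved, lifted or knocked over (distance of any of finger_shaker, clip_tuner, string_box, bridge_screwdriver, capo, mug from where it was at the start of the episode above 0.025 m).
It also fails if it takes over 46 s, if anything falls off the work surface, if the arm or the gripper's body presses on something with over 40 N, if the wrist force passes 120 N, or if a joint passes its speed limit or range.

ROBOT

A 7-joint arm with a two-finger parallel gripper is mounted at the origin on the work surface. World frame = base frame: x ahead of the robot, y to its left, z up, the work surface at z = 0. Lengths are in mm, angles in rad, forces in N, time in s.
With the tool pointing down it reaches from about 425 to 875 mm from the base axis. Payload 8.4 kg.
Tool frame: the origin (TCP) lies on the centre line of the jaws, within the pads' length; the fingertips stand 11 mm ahead of it and the grasp point (between the pads) lies 8 mm behind it; z points along the fingers, y is the direction in which the jaws open and shut (so a half turn about z gives the same grasp; the last joint's range is limited). The gripper opens to 87 mm and grips with 3 to 60 N. Pads are 19 mm wide; open, the fingers measure 117 mm over their backs; the gripper's body (75 mm by 190 mm) begins 51 mm behind the grasp point.
Start: joints at [-1.414, 0.333, 0.04, 1.465, -0.013, 1.343, -0.059], TCP at [164.465, 628.82, 233.546] pointing down, gripper open.
Joint ranges: [-2.58, 2.58], [-0.38, 2.09], [-1.3, 1.39], [0.25, 2.4], [-1.5, 4.64], [0.08, 2.09], [-2.65, 2.65]. Speed limits (rad/s): [2.22, 2.22, 2.79, 2.79, 3.14, 3.14, 3.14].

INTERFACE

Orientations are given as a unit quaternion [w, x, y, z].
In Python, from workcell import sensors, vision, r gives the robot as it stands. The module is installed in compiled form; this text tells all that it offers.
- The arm moves only by the tool drive_tool, never from a script. Its argument "motion" is one flat list of numbers, 7 for each row, row after row: the shift along the tool's x, y, z in m, then the turn, a rotation vector about the tool's x, y, z in degrees, then the opening, from 0 (shut) to 1 (fully open). In form: [x, y, z, wx, wy, wz, jaw, x, y, z, wx, wy, wz, jaw, ...]. A call has 1 to 5 rows; each row shifts and turns the commanded pose from where the row before left it, along the tool's axes as they then stand; what a row does not reach is not made up. A row lasts 1/12 s, in which the tool goes at most 41.7 mm and 7.16 degrees, less where a joint would pass 70% of its speed; a pose out of reach is approached as far as the arm can. A call is refused whole if a number of a shift passes 0.0417 or a number of a turn 7.16, either way. A call with a gripper value outside its range is refused whole. The fingers move at their own pace and stop on an object; the grip force is fixed at half the most. Time passes only in rows, so rows that do not move let the fingers close. It gives the time, the measured TCP pose, the force and the opening at its end, in the units of the state.
- sensors.observe(): the state, without advancing time (a new reading comes with each control period).
- vision.get_image(name): name is "scene" or "side" or "wrist"; returns a dict with "pixels" (400x640x3 uint8, red, green, blue), "fx", "fy", "cx", "cy" (pixels), "xyz" and "attitude" of the camera in the world. Camera axes: x right, y down, z forward; pixel columns grow to the right and rows downward; lengths in mm; the calibration is good to about 2 mm. A picture is of the moment at which its call begins. There is no depth.
- r.sign_off(): hands the job in, once; it reports no verdict.
Trained networks look in a picture, given as the dict that the camera call returned (one of the last four; its "shot" number tells which), for a name from the list of things; names that differ only in an ending like _2 or _b are one class to them, and where a whole thing is asked for, a point or a joint stands for the part that bears it (a point fixed in the world has none). Each returns a list of dicts, best first, with "confidence" (0 to 1); they miss things now and then, are a little off and sometimes report something else, mostly with a low value. They report only what shows in the picture. A call takes as long as a camera call. They do not tell look-alikes from the thing itself.
- vision.regions_of(picture, thing): "pixels" (400x640 bool, what is visible of it) and "location" ([row, column] in pixels, amid what is visible of it).
- vision.mark_of(picture, thing): "location" ([row, column] in pixels: a listed point, or the origin of a listed thing).
The state is a dict: "clock": time; "qpos": joint angles; "qvel": joint speeds; "effort": joint torques, N m; "position": TCP position; "eef_rot": TCP orientation; "ft_force": force on the tool from outside, world axes, zero at the start; "wrist_torque": the same for the moment, N m; "width": finger opening in mm.
Only numpy, scipy, OpenCV 4.12 (cv2) and the standard library are available. Lean on these libraries where they do the work, as an engineer would, in place of code of your own. Each camera call takes 0.05 s, during which the arm holds its last target.

## Working session

There is one attempt and no reset: what is moved stays moved. The work goes in short steps, Python scripts to look and compute and a tool call to move; the robot and the scene stay as the last step left them, time stands still between calls to the robot, and variables do not carry over. Pictures are saved under pics/ and viewed, and the job is handed in when it is done.

Besides the shell and the picture viewer there is one more tool, called after "Call:" as name(argument=value, ...), one argument or row to a line, values as JSON. drive_tool: Moves the arm, as the interface text tells. Its arguments: {"type":"object","properties":{"motion":{"type":"array","items":{"type":"number"}}},"required":["motion"]}

```bash
mkdir -p pics; cat > h.py <<'E'
import numpy as np, cv2
from scipy.spatial.transform import Rotation as R
from workcell import sensors, vision, r
def save(im,name,marks=()):
    p=cv2.cvtColor(im["pixels"],cv2.COLOR_RGB2BGR).copy()
    for (rr,c) in marks: cv2.drawMarker(p,(int(c),int(rr)),(0,0,255),0,8)
    cv2.imwrite("pics/"+name,p)
def rot(im):
    a=np.array(im["attitude"],float)
    if a.shape==(3,3): return a
    return R.from_quat([a[1],a[2],a[3],a[0]]).as_matrix()
def onz(im,loc,z):
    d=rot(im)@np.array([(loc[1]-im["cx"])/im["fx"],(loc[0]-im["cy"])/im["fy"],1])
    o=np.array(im["xyz"],float); return o+d*(z-o[2])/d[2]
def px(im,P):
    c=rot(im).T@(np.array(P,float)-np.array(im["xyz"])); return (im["cy"]+im["fy"]*c[1]/c[2], im["cx"]+im["fx"]*c[0]/c[2])
E
python3 - <<'E'
from h import *
o=sensors.observe(); print({k:np.round(v,3) for k,v in o.items()})
for n in ("scene","side","wrist"):
    im=vision.get_image(n); print(n,im["xyz"],im["attitude"],im["fx"],im["shot"])
    save(im,n+"0.png")
    for t,z in (("shelf_stop",0),("jaw_face",24),("plate_top",52),("thumb_stop",62),("pin_tin",0),("harmonica_tray",0),("finger_shaker",0),("string_box",0),("mug",0)):
        for m in vision.mark_of(im,t)[:6]:
            print(t,np.round(m["location"],1),round(m["confidence"],2),np.round(onz(im,m["location"],z),1))
E
```

```text
{'clock': np.float64(0.0), 'qpos': array([-1.414,  0.334,  0.04 ,  1.466, -0.013,  1.343, -0.059]), 'qvel': array([ 0.002,  0.   ,  0.001,  0.   , -0.   ,  0.001,  0.001]), 'effort': array([-1.0000e-03, -6.5637e+01,  1.3350e+00, -4.0380e+01, -6.0000e-02,
        4.5000e-02,  0.0000e+00]), 'position': array([164.389, 628.408, 232.644]), 'eef_rot': array([-0.   ,  0.128,  0.992, -0.001]), 'ft_force': array([0.24 , 0.054, 0.241]), 'wrist_torque': array([-0.01 , -0.055,  0.017]), 'width': np.float64(86.794)}
scene [1019.2780186   366.72484419  599.16871288] [-0.18736121  0.46704352  0.79653011 -0.33512076] 401.03135368348643 1
shelf_stop [260.7 294.5] 0.73 [660.1  98.    0. ]
jaw_face [234.8 313.1] 0.65 [607.  107.4  24. ]
jaw_face [225.1 365.5] 0.21 [537.8 182.9  24. ]
plate_top [242.5 285.9] 0.75 [665.3  87.2  52. ]
thumb_stop [239.9 272.4] 0.68 [678.2  68.6  62. ]
pin_tin [227.4 451.1] 0.76 [442.  325.3   0. ]
pin_tin [189.4 362.6] 0.57 [426.7 125.8   0. ]
pin_tin [191.4 412.5] 0.56 [380.9 222.7   0. ]
pin_tin [320.5 367.3] 0.52 [704.1 265.5   0. ]
harmonica_tray [257.2 354.4] 0.75 [5
[... 566 characters left out ...]
 24. ]
plate_top [195.7 273.9] 0.58 [673.8  83.4  52. ]
thumb_stop [183.8 275.7] 0.66 [673.   57.3  62. ]
pin_tin [200.8 352.9] 0.98 [505.4  35.1   0. ]
pin_tin [235.6 392.1] 0.95 [423.6 132.1   0. ]
pin_tin [270.9 422.1] 0.83 [371.7 217.1   0. ]
pin_tin [251.4 303.4] 0.69 [603.5 185.3   0. ]
pin_tin [321.9 391.5] 0.68 [437.1 327.9   0. ]
harmonica_tray [251.5 301.6] 0.83 [607.1 185.8   0. ]
finger_shaker [252.5 350.5] 0.69 [509.4 181.8   0. ]
string_box [154.8 336.1] 0.64 [ 549.1 -128.6    0. ]
mug [334.5 308.1] 0.72 [579.2 360.3   0. ]
mug [199.4 275.5] 0.41 [680.2  42.3   0. ]
wrist [100.38095361 645.54614831 385.95731508] [0.09760119 0.78537358 0.60661363 0.07538079] 346.06737425175737 3
```

View pics/scene0.png

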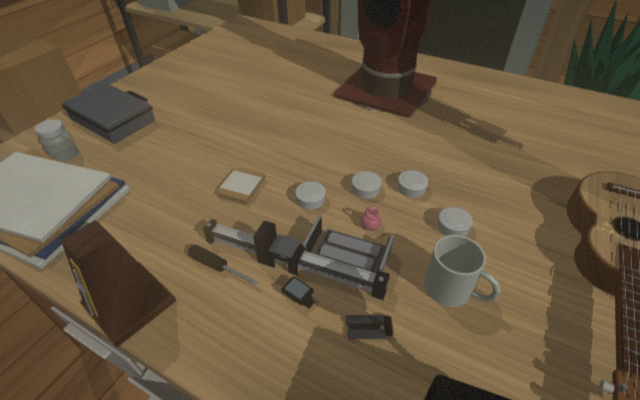

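View pics/side0.png

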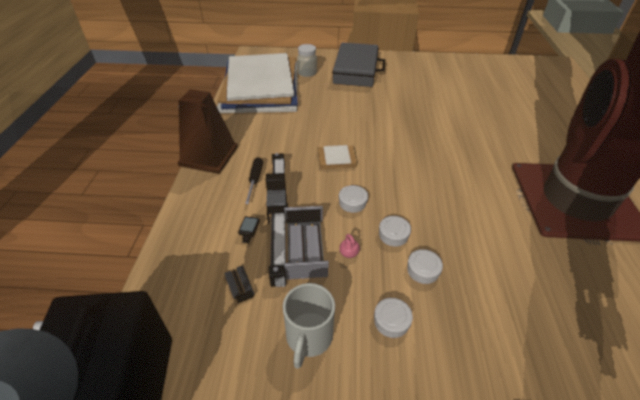

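Scene: the tins are at px (col,row) (310,196), (366,185), (413,184) and (455,221); the one at (310,196) is farthest right (y≈35). The stop runs from (210,228) to (383,283), and the pink shaker is at (371,219). Next I'll enlarge the stop to fit its pose.

```bash
python3 - <<'E'
from h import *
for n,(x0,y0,x1,y1) in (("scene",(190,165,410,315)),("side",(225,140,385,300))):
    im=vision.get_image(n); p=cv2.cvtColor(im["pixels"],cv2.COLOR_RGB2BGR)[y0:y1,x0:x1]
    s=3.6
    cv2.imwrite(f"pics/{n}_crop.png",cv2.resize(p,None,fx=s,fy=s,interpolation=cv2.INTER_CUBIC))
    for t in("pin_tin","harmonica0","harmonica1"):
        for m in vision.regions_of(im,t)[:5]:
            rr,cc=np.nonzero(m["pixels"]); print(n,t,m["confidence"],np.round(m["location"],1),rr.min(),rr.max(),cc.min(),cc.max(),np.round(onz(im,m["location"],20),1))
E
```

```text
scene pin_tin 0.83 [183.5 368.1] 172 198 352 381 [424.3 136.3  20. ]
scene pin_tin 0.79 [219.6 452.5] 207 235 438 472 [440.3 323.2  20. ]
scene pin_tin 0.72 [195.9 309.1] 181 209 295 325 [517.4  45.3  20. ]
scene pin_tin 0.56 [185.4 410.8] 171 197 398 428 [386.5 217.9  20. ]
scene harmonica0 0.97 [246.5 354.2] 234 258 327 381 [591.9 185.7  20. ]
scene harmonica0 0.95 [261.9 349.2] 245 271 318 375 [627.3 193.3  20. ]
scene harmonica1 0.97 [246.5 354.2] 234 258 327 381 [591.9 185.7  20. ]
scene harmonica1 0.95 [261.9 349.2] 245 271 318 375 [627.3 193.3  20. ]
side pin_tin 0.94 [200.3 357.9] 185 212 338 367 [495.6  52.9  20. ]
side pin_tin 0.57 [267.5 423.5] 250 283 406 441 [373.5 223.7  20. ]
side pin_tin 0.57 [315.4 393.3] 299 337 375 411 [436.6 326.7  20. ]
side pin_tin 0.56 [232.  394.1] 217 246 379 409 [422.6 139.4  20. ]
side pin_tin 0.23 [173.7 253. ] 158 203 246 262 [740.5 -19.1  20. ]
side harmonica0 0.97 [241.1 296.5] 224 262 289 303 [617.6 176.1  20. ]
side harmonica0 0.86 [244.5 315.8] 226 260 306 319 [578.8 182.2  20. ]
side harmonica0 0.49 [321.5 311.1] 284 368 282 334 [574.9 346.9  20. ]
side harmonica0 0.35 [239.2 300.6] 222 261 286 322 [609.9 170.7  20. ]
side harmonica1 0.97 [241.1 296.5] 224 262 289 303 [617.6 176.1  20. ]
side harmonica1 0.86 [244.5 315.8] 226 260 306 319 [578.8 182.2  20. ]
side harmonica1 0.49 [321.5 311.1] 284 368 282 334 [574.9 346.9  20. ]
side harmonica1 0.35 [239.2 300.6] 222 261 286 322 [609.9 170.7  20. ]
```

View pics/scene_crop.png

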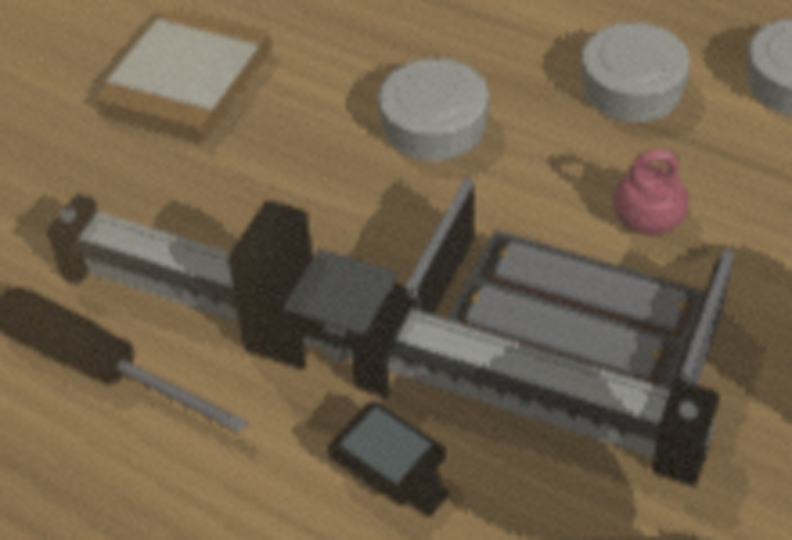

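View pics/side_crop.png

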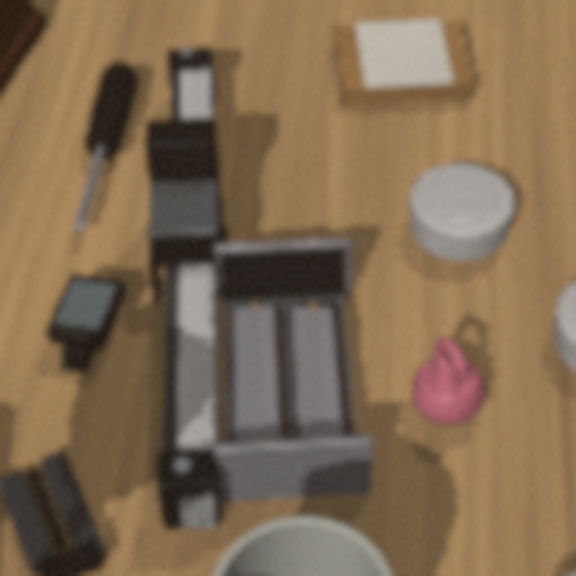

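```bash
cat > fit.py <<'E'
from h import *
from scipy.optimize import least_squares
C={n:vision.get_image(n) for n in("scene","side")}
# (cam,(col,row),(sx,sy,z, movesWithJaw))
ob=[("scene",(320.6,215),(-90,27.5,46)),("scene",(392.2,235.8),(-90,155.5,46)),
("side",(321.9,208),(-90,27.5,46)),("side",(327.8,262.2),(-90,154,46)),
("scene",(285.,246.1),(0,'p',52)),("side",(276.1,197.5),(0,'p',52))]
def T(p,q):
    s,y,z=q; y=p[3] if y=='p' else y
    c,sn=np.cos(p[2]),np.sin(p[2]); return [p[0]+c*s-sn*y,p[1]+sn*s+c*y,z]
def res(p,full=False):
    e=[]
    for n,(c,r_),q in ob:
        rr,cc=px(C[n],T(p,q)); e+=[cc-c,rr-r_]
    return np.array(e)
s=least_squares(res,[660,95,0.,3.]); p=s.x
print(np.round(p,3)); print(np.round(s.fun,1))
for lab,q in (("plate",(0,'p',52)),("thumb",(0,p[3]-24.5,62)),("jawout",(-90,30,0)),("bar-end",(0,-175,30)),("bar+end",(0,175,30)),("tin goal",(-42,-30,0)),("tray",(-50,93,0))):
    print(lab,np.round(T(p,q),1))
for n in C:
    m=[px(C[n],T(p,q)) for q in [(-10,-175,30),(10,-175,30),(-10,175,30),(10,175,30),(-90,30,46),(-90,153,46),(-10,30,46),(0,p[3],52),(20,p[3]-24.5,78),(-20,p[3]-24.5,78)]]
    save(C[n],n+"_fit.png",m)
    a=cv2.imread(f"pics/{n}_fit.png"); x0,y0,x1,y1=(190,165,410,315) if n=="scene" else (225,140,385,300)
    cv2.imwrite(f"pics/{n}_fit.png",cv2.resize(a[y0:y1,x0:x1],None,fx=3.6,fy=3.6))
# tin: ellipse mask fit, both cams
for n in C:
    for m in vision.regions_of(C[n],"pin_tin"):
        if onz(C[n],m["location"],20)[1]<80 and onz(C[n],m["location"],20)[0]<600:
            k=m["pixels"]
            def f(q):
                th=np.linspace(0,2*np.pi,60); pts=[px(C[n],[q[0]+32*np.cos(t),q[1]+32*np.sin(t),z])[::-1] for z in(0,27) for t in th]
                h=cv2.convexHull(np.array(pts,np.float32)); g=np.zeros(k.shape,np.uint8)
                cv2.fillConvexPoly(g,np.round(h*16).astype(np.int32),1,shift=4); return -(k&(g>0)).sum()/(k|(g>0)).sum()
            best=min(((f((x,y)),x,y) for x in range(485,530,1) for y in range(20,60,1))); print("tin",n,best)
E
python3 fit.py
```

```text
[ 6.67585e+02  9.92240e+01  1.60000e-01 -1.05660e+01]
[ 3.1  1.5 -1.6 -1.8 -1.6  1.8 -0.8 -2.5  0.4 -1.7 -0.4  0.1]
plate [669.3  88.8  52. ]
thumb [673.2  64.6  62. ]
jawout [574.  114.5   0. ]
bar-end [695.4 -73.5  30. ]
bar+end [639.8 272.   30. ]
tin goal [630.9  62.9   0. ]
tray [603.4 183.1   0. ]
tin scene (np.float64(-0.8586956521739131), 504, 40)
tin side (np.float64(-0.8176943699731903), 506, 39)
```

View pics/scene_fit.png

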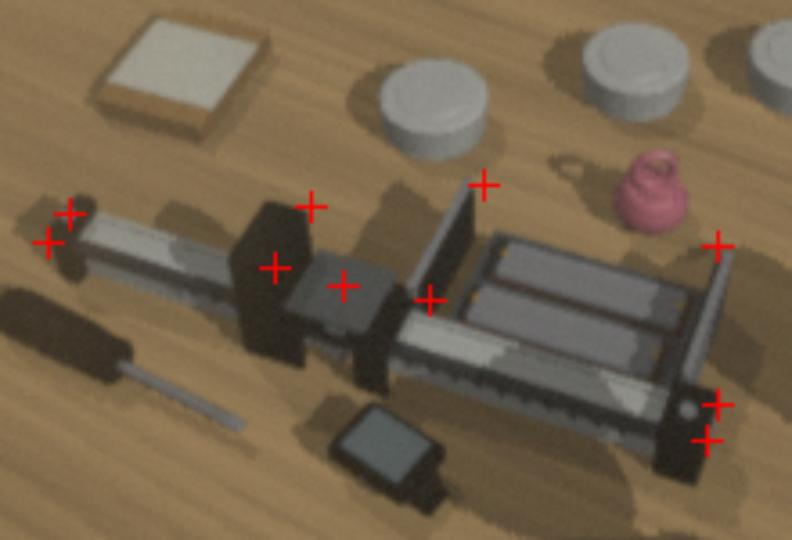

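View pics/side_fit.png

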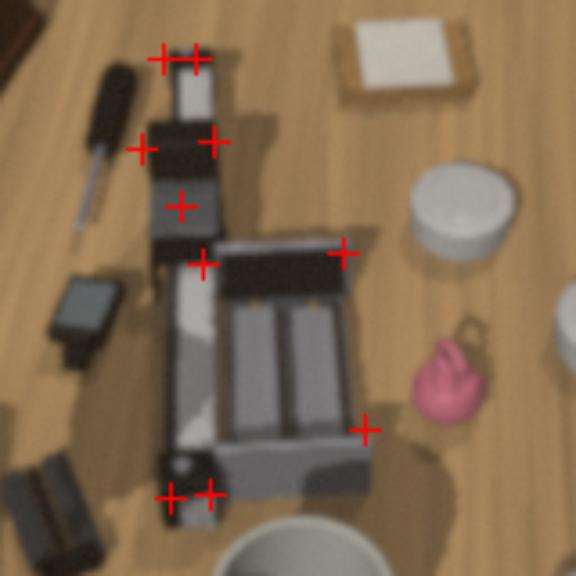

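```bash
sed -i "s/'p' else y/'p' else (y-p[4] if y==27.5 else y)/; s/0.,3.\]/0.,3.,0.]/; s/(-90,30,46),(-90,153/(-90,27.5,46),(-90,153/" fit.py
sed -i 's/^for n in C:\r\?$/for n in C:/' fit.py; python3 - <<'E'
s=open('fit.py').read()
s=s.replace('("scene",(285.','("side",(225+171/3.6,140+260/3.6),(10,26,30)),("side",(225+214/3.6,140+262/3.6),(-10,26,30)),("side",(225+165/3.6,140+445/3.6),(10,150,30)),\n("scene",(190+668/3.6,165+390/3.6),(-10,150,30)),("scene",(190+660/3.6,165+420/3.6),(10,148,30)),\n("scene",(190+93/3.6,165+212/3.6),(-10,-163,30)),("scene",(190+78/3.6,165+243/3.6),(10,-163,30)),("side",(225+214/3.6,140+70/3.6),(-10,-163,30)),("side",(225+173/3.6,140+70/3.6),(10,-163,30)),("scene",(285.')
open('fit.py','w').write(s[:s.index('# tin:')])
E
python3 fit.py
```

```text
[ 6.64933e+02  9.74800e+01  1.35000e-01 -9.54500e+00  7.16700e+00]
[ 0.4 -0.2 -1.3 -1.2 -0.7 -0.4 -1.3 -2.1  0.5  5.1 -1.7  4.   1.3  3.
 -0.9  0.2 -3.3  0.8  0.6 -0.1 -1.  -1.2 -2.1 -0.4  0.9 -0.   1.  -3.1
  1.1 -0.1]
plate [666.2  88.   52. ]
thumb [669.5  63.7  62. ]
jawout [571.7 115.1   0. ]
bar-end [688.4 -75.9  30. ]
bar+end [641.5 270.9  30. ]
tin goal [627.3  62.1   0. ]
tray [602.9 182.9   0. ]
```

View pics/scene_fit.png

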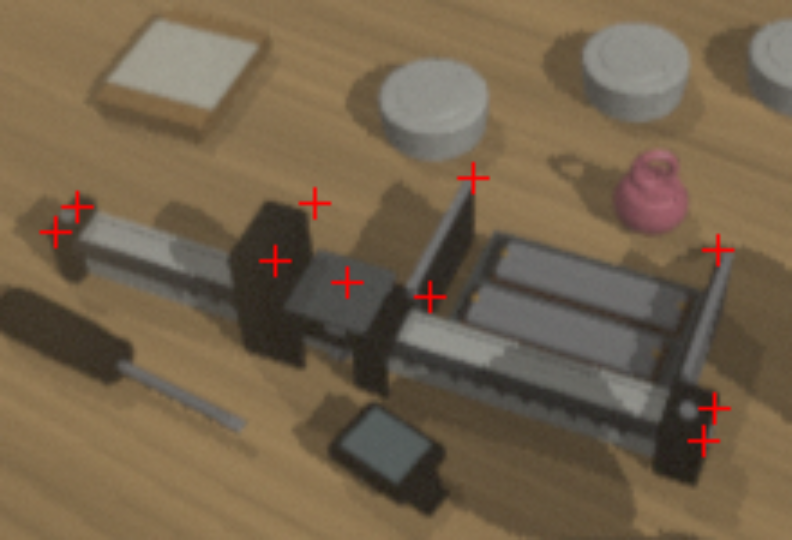

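View pics/side_fit.png

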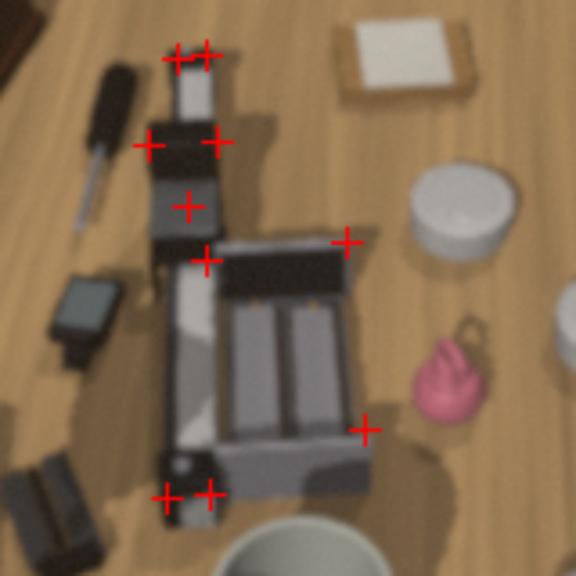

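The fit gives the stop yaw ≈ 0.14 rad, the plate centre ≈ (667, 88) and the tin ≈ (505, 39). I'll turn the tool so its y axis lies along the bar, closing the fingers at the same time.

Call:
drive_tool(
  motion=[0, 0, 0, 0, 0, -5.7, 0, 0, 0, 0, 0, 0, -5.7, 0, 0, 0, 0, 0, 0, -5.7, 0, 0, 0, 0, 0, 0, -5.7, 0],
)

```text
clock: 2.53
position: [164.4, 628.8, 233.6]
eef_rot: [0.0, -0.073, 0.997, -0.0]
ft_force: [0.5, 0.3, -0.8]
width: 67.9
```

Call:
drive_tool(
  motion=[-0.023, -0.034, 0, 0, 0, 0, 0, -0.023, -0.034, 0, 0, 0, 0, 0, -0.023, -0.034, 0, 0, 0, 0, 0, -0.023, -0.034, 0, 0, 0, 0, 0, -0.023, -0.034, 0, 0, 0, 0, 0],
)

```text
clock: 2.95
position: [303.5, 475.2, 233.7]
eef_rot: [0.0, -0.071, 0.997, 0.0]
ft_force: [0.3, 0.2, -0.9]
width: 34.9
```

Call:
drive_tool(
  motion=[-0.023, -0.034, 0, 0, 0, 0, 0, -0.023, -0.034, 0, 0, 0, 0, 0, -0.023, -0.034, 0, 0, 0, 0, 0, -0.023, -0.034, 0, 0, 0, 0, 0, -0.023, -0.034, 0, 0, 0, 0, 0],
)

```text
clock: 3.37
position: [441.4, 323.1, 234.0]
eef_rot: [0.0, -0.071, 0.997, 0.0]
ft_force: [0.3, 1.0, -0.1]
width: 3.9
```

Call:
drive_tool(
  motion=[-0.023, -0.034, 0, 0, 0, 0, 0, -0.023, -0.034, 0, 0, 0, 0, 0, -0.023, -0.034, 0, 0, 0, 0, 0],
)

```text
clock: 3.62
position: [524.2, 231.9, 234.0]
eef_rot: [0.0, -0.071, 0.997, 0.0]
ft_force: [1.1, 0.1, 0.7]
width: 0.5
```

Call:
drive_tool(
  motion=[-0.0242, -0.0332, 0, 0, 0, 0, 0, -0.0242, -0.0332, 0, 0, 0, 0, 0, -0.0242, -0.0332, 0, 0, 0, 0, 0, -0.0242, -0.0332, 0, 0, 0, 0, 0, -0.0242, -0.0332, 0, 0, 0, 0, 0],
)

```text
clock: 4.03
position: [667.5, 85.0, 233.7]
eef_rot: [0.0, -0.071, 0.997, 0.0]
ft_force: [0.4, 0.4, 0.6]
width: 0.8
```

Call:
drive_tool(
  motion=[0, 0, 0.04, 0, 0, 0, 0, 0, 0, 0.04, 0, 0, 0, 0, 0, 0, 0.038, 0, 0, 0, 0, 0, 0, 0, 0, 0, 0, 0],
)

```text
clock: 4.37
position: [661.8, 85.9, 107.4]
eef_rot: [-0.006, -0.071, 0.997, -0.001]
ft_force: [-1.1, -0.8, -1.2]
width: 0.5
```

```bash
python3 - <<'E'
from h import *
o=sensors.observe(); print(np.round(o["position"],1))
for n in ("scene","side"):
    im=vision.get_image(n); P=o["position"]+np.array([0,0,-11.])
    print(n,px(im,P),[(t,np.round(m["location"],1),np.round(onz(im,m["location"],z),1)) for t,z in(("plate_top",52),("thumb_stop",62)) for m in vision.mark_of(im,t)[:1]])
    a=cv2.cvtColor(im["pixels"],cv2.COLOR_RGB2BGR); x0,y0,x1,y1=(190,125,410,290) if n=="scene" else (205,100,365,265)
    cv2.imwrite(f"pics/{n}_a1.png",cv2.resize(a[y0:y1,x0:x1],None,fx=3.6,fy=3.6,interpolation=2))
E
```

```text
[661.8  85.9 107.4]
scene (np.float64(224.03484910142342), np.float64(284.45607326380434)) [('plate_top', array([244.7, 289.7]), array([666.2,  95.7,  52. ])), ('thumb_stop', array([235.6, 271.9]), array([670.6,  62.3,  62. ]))]
side (np.float64(181.05413261677188), np.float64(277.9436563714425)) [('plate_top', array([198.6, 277. ]), array([666.1,  91.6,  52. ])), ('thumb_stop', array([186. , 272.8]), array([678.1,  64.5,  62. ]))]
```

View pics/scene_a1.png

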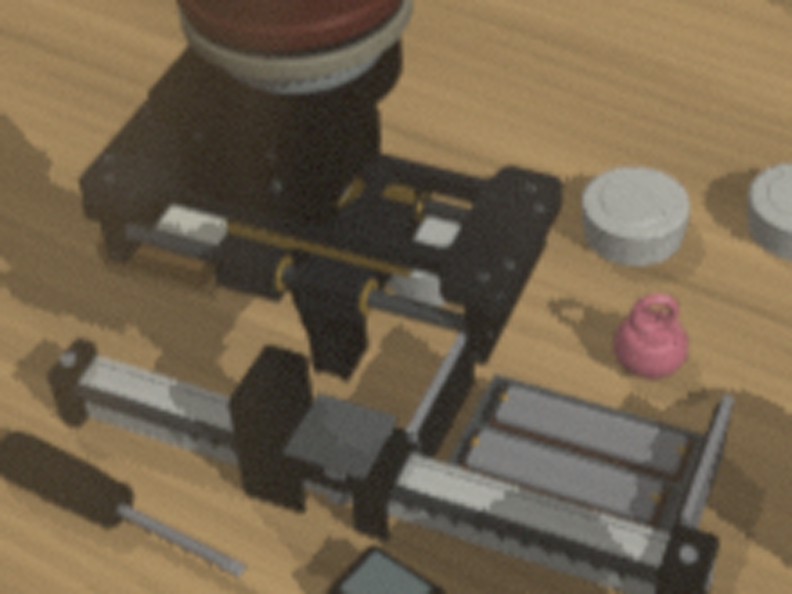

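View pics/side_a1.png

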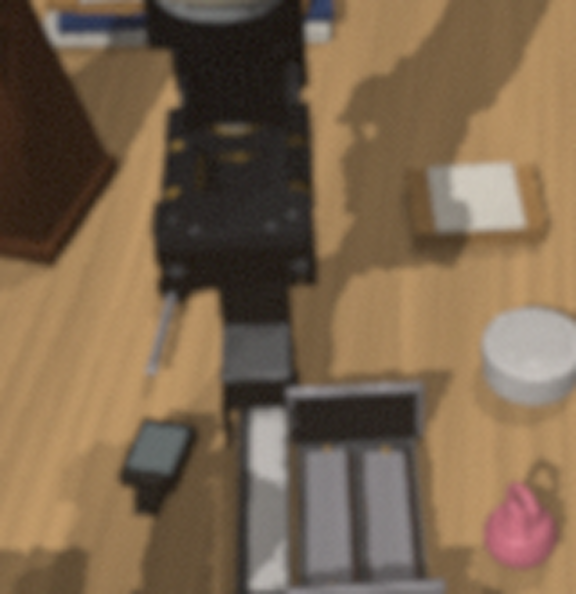

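The closed fingertips hover above the grey plate: side crop plate at (257,350), fingers at about (257,315). In the scene crop the plate is at (345,440) with the fingers above it. The pose is a few mm off, so I'll let it settle.

Call:
drive_tool(
  motion=[0, 0, 0, 0, 0, 0, 0, 0, 0, 0, 0, 0, 0, 0],
)

```text
clock: 4.83
position: [667.1, 86.7, 117.2]
eef_rot: [0.001, -0.071, 0.997, 0.0]
ft_force: [-0.1, 1.0, -0.7]
width: 0.0
```

Call:
drive_tool(
  motion=[0, 0, 0.012, 0, 0, 0, 0, 0, 0, 0.014, 0, 0, 0, 0, 0, 0, 0.01, 0, 0, 0, 0, 0, 0, 0.006, 0, 0, 0, 0, 0, 0, 0.004, 0, 0, 0, 0],
)

```text
clock: 5.25
position: [665.3, 86.3, 67.4]
eef_rot: [-0.001, -0.071, 0.997, -0.0]
ft_force: [-0.6, -0.6, -0.2]
width: 0.4
```

Call:
drive_tool(
  motion=[0, 0, 0.004, 0, 0, 0, 0, 0, 0, 0.004, 0, 0, 0, 0, 0, 0, 0.002, 0, 0, 0, 0, 0, 0, 0, 0, 0, 0, 0],
)

```text
clock: 5.58
position: [666.4, 86.3, 59.7]
eef_rot: [-0.0, -0.071, 0.997, -0.0]
ft_force: [-3.0, -0.9, 5.4]
width: -0.0
```

Call:
drive_tool(
  motion=[0, 0, 0.002, 0, 0, 0, 0, 0, 0, 0.002, 0, 0, 0, 0, 0, 0, 0.0015, 0, 0, 0, 0, 0, 0, 0, 0, 0, 0, 0, 0, 0, 0, 0, 0, 0, 0],
)

```text
clock: 6.0
position: [666.6, 86.3, 55.0]
eef_rot: [0.0, -0.071, 0.997, 0.0]
ft_force: [-3.7, -0.9, 5.7]
width: 0.7
```

Call:
drive_tool(
  motion=[0, -0.006, 0, 0, 0, 0, 0, 0, -0.008, 0, 0, 0, 0, 0, 0, -0.008, 0, 0, 0, 0, 0, 0, -0.008, 0, 0, 0, 0, 0, 0, -0.008, 0, 0, 0, 0, 0],
)

```text
clock: 6.42
position: [671.7, 49.1, 55.0]
eef_rot: [0.0, -0.071, 0.997, 0.0]
ft_force: [-4.5, 1.1, 6.7]
width: 0.8
```

Call:
drive_tool(
  motion=[0, -0.01, 0, 0, 0, 0, 0, 0, -0.01, 0, 0, 0, 0, 0, 0, -0.01, 0, 0, 0, 0, 0, 0, -0.01, 0, 0, 0, 0, 0, 0, -0.008, 0, 0, 0, 0, 0],
)

```text
clock: 6.83
position: [678.3, 0.8, 54.9]
eef_rot: [-0.0, -0.071, 0.997, 0.0]
ft_force: [-4.9, 1.0, 6.0]
width: 0.4
```

Call:
drive_tool(
  motion=[0, -0.006, 0, 0, 0, 0, 0, 0, -0.006, 0, 0, 0, 0, 0, 0, -0.004, 0, 0, 0, 0, 0, 0, -0.003, 0, 0, 0, 0, 0, 0, 0, 0, 0, 0, 0, 0],
)

```text
clock: 7.25
position: [682.4, -16.9, 55.5]
eef_rot: [0.001, -0.071, 0.997, 0.001]
ft_force: [-0.9, 1.4, 6.9]
width: 0.3
```

Call:
drive_tool(
  motion=[0, -0.003, 0, 0, 0, 0, 0, 0, -0.003, 0, 0, 0, 0, 0, 0, 0, 0, 0, 0, 0, 0],
)

```text
clock: 7.5
position: [683.1, -20.8, 55.4]
eef_rot: [0.001, -0.072, 0.997, 0.002]
ft_force: [-1.1, 6.4, 5.9]
width: 0.6
```

```bash
python3 - <<'E'
from h import *
for n in ("scene","side"):
    im=vision.get_image(n); 
    a=cv2.cvtColor(im["pixels"],cv2.COLOR_RGB2BGR); x0,y0,x1,y1=(190,165,410,315) if n=="scene" else (225,140,385,300)
    cv2.imwrite(f"pics/{n}_a2.png",cv2.resize(a[y0:y1,x0:x1],None,fx=3.6,fy=3.6,interpolation=2))
E
```

```text
(no output)
```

View pics/scene_a2.png

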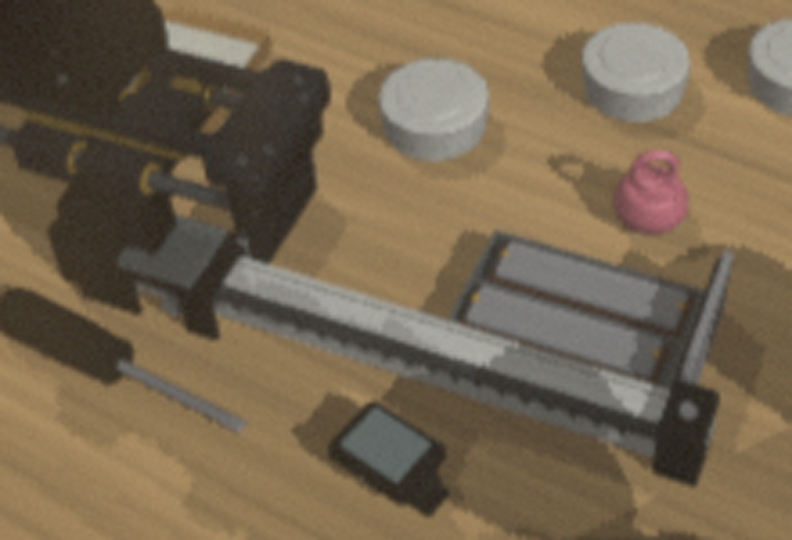

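View pics/side_a2.png

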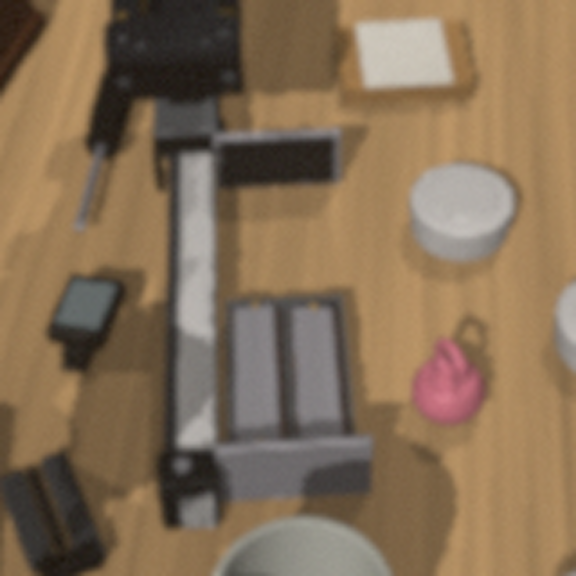

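The jaw plate is now at side crop (280,155), and the gap to the tray (top edge near row 300) is wide open. The y force has risen to 6 N. I'll push a little more to confirm the end stop.

Call:
drive_tool(
  motion=[0, -0.003, 0, 0, 0, 0, 0, 0, -0.003, 0, 0, 0, 0, 0, 0, 0, 0, 0, 0, 0, 0],
)

```text
clock: 7.85
position: [683.2, -21.1, 55.3]
eef_rot: [0.0, -0.074, 0.997, 0.005]
ft_force: [-7.5, 19.4, 10.9]
width: 0.3
```

Call:
drive_tool(
  motion=[0, 0.003, 0, 0, 0, 0, 0, 0, 0, -0.006, 0, 0, 0, 0, 0, 0, -0.012, 0, 0, 0, 0, 0, 0, -0.03, 0, 0, 0, 0, 0, 0, -0.04, 0, 0, 0, 0],
)

```text
clock: 8.27
position: [680.6, -26.1, 140.3]
eef_rot: [-0.003, -0.071, 0.997, -0.0]
ft_force: [0.8, 0.2, 0.6]
width: 0.6
```

Call:
drive_tool(
  motion=[0.04, 0, 0, 0, 0, 0, 0, 0.04, 0, 0, 0, 0, 0, 0, 0.04, 0, 0, 0, 0, 0, 0, 0.04, 0, 0, 0, 0, 0, 0, 0.02, 0.025, 0, 0, 0, 0, 0.2],
)

```text
clock: 8.68
position: [497.3, -32.8, 142.2]
eef_rot: [-0.0, -0.067, 0.998, -0.001]
ft_force: [1.0, -0.2, 0.4]
width: 2.9
```

```bash
python3 - <<'E'
from h import *
o=sensors.observe(); print(np.round(o["position"],1),o["clock"])
for n in ("scene","side"):
    im=vision.get_image(n); 
    for t,z in (("plate_top",52),("jaw_face",24),("thumb_stop",62)):
        for m in vision.mark_of(im,t)[:1]: print(n,t,round(m["confidence"],2),np.round(onz(im,m["location"],z),1))
    a=cv2.cvtColor(im["pixels"],cv2.COLOR_RGB2BGR); x0,y0,x1,y1=(190,165,410,315) if n=="scene" else (225,140,385,300)
    cv2.imwrite(f"pics/{n}_a3.png",cv2.resize(a[y0:y1,x0:x1],None,fx=3.6,fy=3.6,interpolation=2))
E
```

```text
[497.3 -32.8 142.2] 8.6833
scene plate_top 0.59 [ 6.845e+02 -2.000e-01  5.200e+01]
scene jaw_face 0.88 [621.9  15.7  24. ]
scene thumb_stop 0.95 [689.6 -30.4  62. ]
side plate_top 0.54 [680.4  -8.8  52. ]
side jaw_face 0.85 [623.4  19.1  24. ]
side thumb_stop 0.82 [690.2 -30.9  62. ]
```

View pics/scene_a3.png

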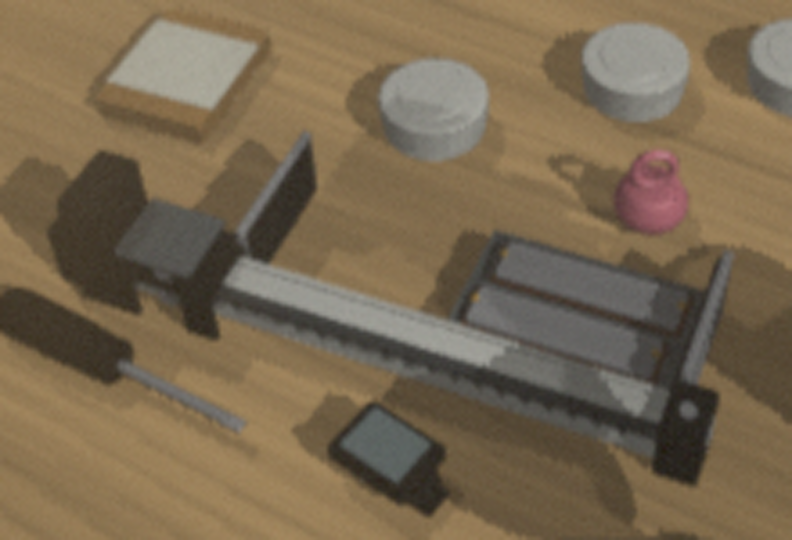

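View pics/side_a3.png

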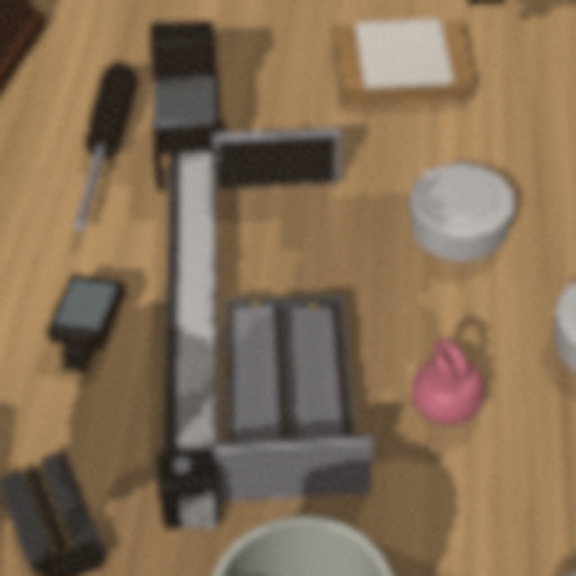

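The plate is back up (grey plate level with its surroundings) and the jaw is fully back. Nothing else has moved. Next I'll settle, set the opening and go behind the tin.

Call:
drive_tool(
  motion=[0, 0, 0, 0, 0, 0, 0.35, 0, 0, 0, 0, 0, 0, 0.35],
)

```text
clock: 9.25
position: [501.1, -27.6, 141.9]
eef_rot: [-0.0, -0.071, 0.997, -0.0]
ft_force: [0.5, 0.9, 0.1]
width: 24.2
```

Call:
drive_tool(
  motion=[0.0225, 0.033, 0, 0, 0, 0, 0.35, 0.0225, 0.033, 0, 0, 0, 0, 0.35, 0, 0, 0.03, 0, 0, 0, 0.35, 0, 0, 0.03, 0, 0, 0, 0.35, 0, 0, 0.025, 0, 0, 0, 0.35],
)

```text
clock: 9.67
position: [446.7, 32.3, 56.1]
eef_rot: [0.001, -0.072, 0.997, 0.0]
ft_force: [-0.7, 0.5, 0.1]
width: 30.2
```

Call:
drive_tool(
  motion=[0, 0, 0.015, 0, 0, 0, 0.35, 0, 0, 0.01, 0, 0, 0, 0.35, 0, 0, 0, 0, 0, 0, 0.35, 0, 0, 0, 0, 0, 0, 0.35],
)

```text
clock: 10.0
position: [447.1, 31.6, 32.2]
eef_rot: [-0.0, -0.071, 0.997, -0.0]
ft_force: [-0.1, -0.1, 0.6]
width: 30.1
```

```bash
python3 - <<'E'
from h import *
o=sensors.observe(); print(np.round(o["position"],1),o["clock"])
for n in ("side","scene"):
    im=vision.get_image(n); save(im,n+"_a4.png",[px(im,o["position"]-[0,0,11]),px(im,[505,39.5,27])])
    for m in vision.mark_of(im,"pin_tin"): 
        P=onz(im,m["location"],0); print(n,round(m["confidence"],2),np.round(P,1))
E
```

```text
[447.1  31.6  32.2] 10.0
side 0.71 [506.3  40.9   0. ]
side 0.71 [370.8 218.5   0. ]
side 0.68 [437.1 324.1   0. ]
scene 0.92 [421.7 128.5   0. ]
scene 0.74 [435.7 324.6   0. ]
scene 0.72 [380.4 212.5   0. ]
scene 0.71 [504.6  36.6   0. ]
```

View pics/side_a4.png

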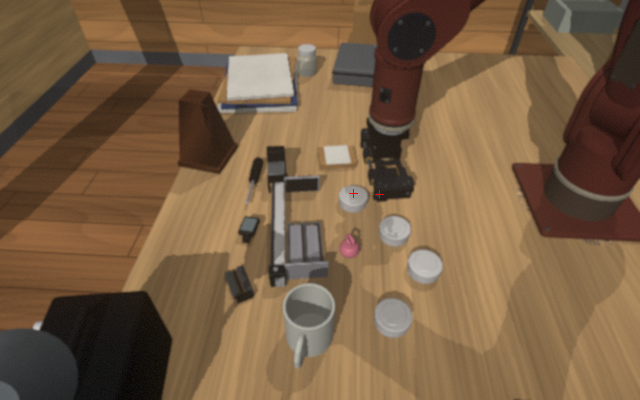

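View pics/scene_a4.png

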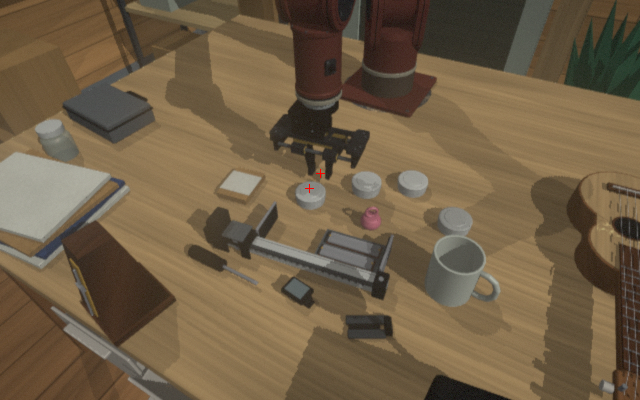

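The gripper stands behind the right tin (tin at scene px (310,196), fingertips around (320,168)). Next I'll lower it and begin the push.

Call:
drive_tool(
  motion=[0, 0, 0.007, 0, 0, 0, 0.35, 0, 0, 0.006, 0, 0, 0, 0.35, -0.006, 0, 0, 0, 0, 0, 0.35, -0.008, 0, 0, 0, 0, 0, 0.35, -0.006, 0, 0, 0, 0, 0, 0.35],
)

```text
clock: 10.62
position: [467.8, 34.8, 19.1]
eef_rot: [0.0, -0.071, 0.997, -0.0]
ft_force: [-0.1, -0.2, -0.5]
width: 30.5
```

Call:
drive_tool(
  motion=[-0.006, 0, 0, 0, 0, 0, 0.35, -0.006, 0.001, 0, 0, 0, 0, 0.35, -0.008, 0.001, 0, 0, 0, 0, 0.35, -0.008, 0.001, 0, 0, 0, 0, 0.35, -0.008, 0.001, 0, 0, 0, 0, 0.35],
)

```text
clock: 11.03
position: [502.6, 44.0, 19.1]
eef_rot: [0.0, -0.071, 0.997, -0.0]
ft_force: [-1.2, -0.4, 0.0]
width: 30.4
```

```bash
python3 - <<'E'
from h import *
o=sensors.observe(); print(np.round(o["position"],1),o["clock"])
im=vision.get_image("side"); a=cv2.cvtColor(im["pixels"],cv2.COLOR_RGB2BGR)[120:300,240:420]
cv2.imwrite("pics/side_a5.png",cv2.resize(a,None,fx=3.3,fy=3.3,interpolation=2))
for m in vision.mark_of(im,"pin_tin"): print(round(m["confidence"],2),np.round(onz(im,m["location"],0),1))
E
```

```text
[502.6  44.   19.1] 11.0333
0.83 [420.8 132.7   0. ]
0.79 [436.8 325.1   0. ]
0.67 [373.4 219.5   0. ]
0.56 [542.7  54.    0. ]
```

View pics/side_a5.png

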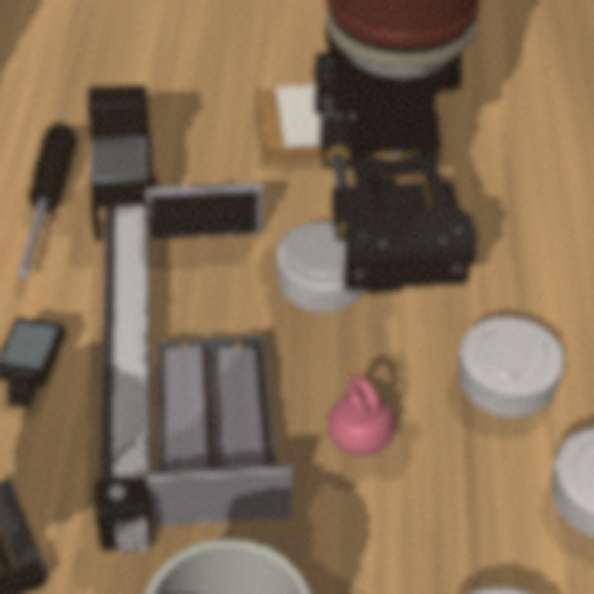

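Call:
drive_tool(
  motion=[-0.008, 0.002, 0, 0, 0, 0, 0.35, -0.008, 0.002, 0, 0, 0, 0, 0.35, -0.008, 0.002, 0, 0, 0, 0, 0.35, -0.008, 0.002, 0, 0, 0, 0, 0.35, -0.008, 0.002, 0, 0, 0, 0, 0.35],
)

```text
clock: 11.55
position: [540.8, 59.7, 19.0]
eef_rot: [0.0, -0.071, 0.997, -0.0]
ft_force: [-0.2, -0.4, 0.8]
width: 30.6
```

Call:
drive_tool(
  motion=[-0.008, 0.001, 0, 0, 0, 0, 0.35, -0.008, 0.001, 0, 0, 0, 0, 0.35, -0.008, 0, 0, 0, 0, 0, 0.35, -0.006, 0, 0, 0, 0, 0, 0.35, 0, 0, 0, 0, 0, 0, 0.35],
)

```text
clock: 11.97
position: [570.9, 65.6, 19.2]
eef_rot: [0.001, -0.071, 0.997, -0.0]
ft_force: [0.8, -0.2, 0.1]
width: 30.4
```

```bash
python3 - <<'E'
from h import *
o=sensors.observe(); print(np.round(o["position"],1),o["clock"])
for n,(x0,y0) in (("side",(225,130)),("scene",(190,150))):
    im=vision.get_image(n); a=cv2.cvtColor(im["pixels"],cv2.COLOR_RGB2BGR)[y0:y0+165,x0:x0+220]
    cv2.imwrite(f"pics/{n}_a6.png",cv2.resize(a,None,fx=3.6,fy=3.6,interpolation=2))
    for m in vision.mark_of(im,"pin_tin"): print(n,round(m["confidence"],2),np.round(onz(im,m["location"],0),1))
E
```

```text
[570.9  65.6  19.2] 11.9667
side 0.9 [608.5  75.    0. ]
side 0.72 [423.9 132.9   0. ]
side 0.71 [437.7 325.3   0. ]
side 0.68 [375.  215.5   0. ]
scene 0.96 [376.  215.2   0. ]
scene 0.86 [608.6  69.4   0. ]
scene 0.82 [420.9 127.2   0. ]
scene 0.82 [437.6 327.2   0. ]
scene 0.49 [648.7 -77.8   0. ]
```

View pics/side_a6.png

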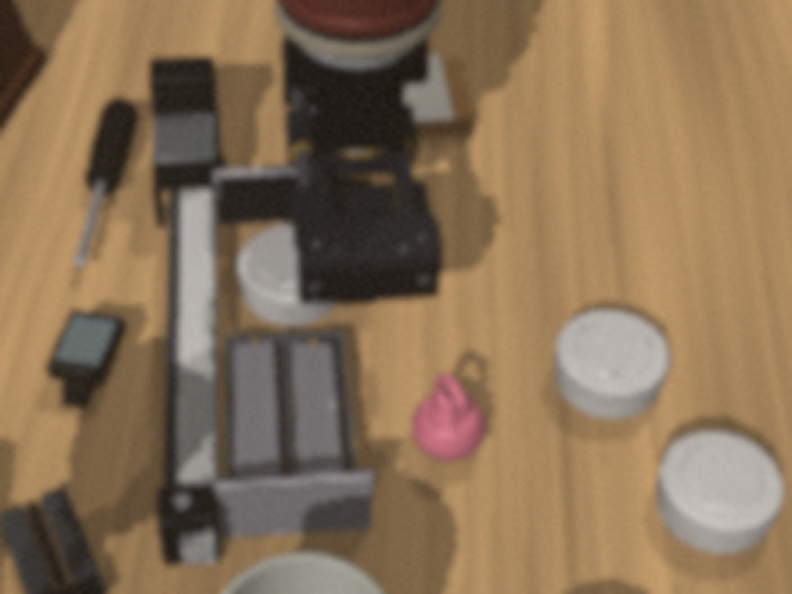

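View pics/scene_a6.png

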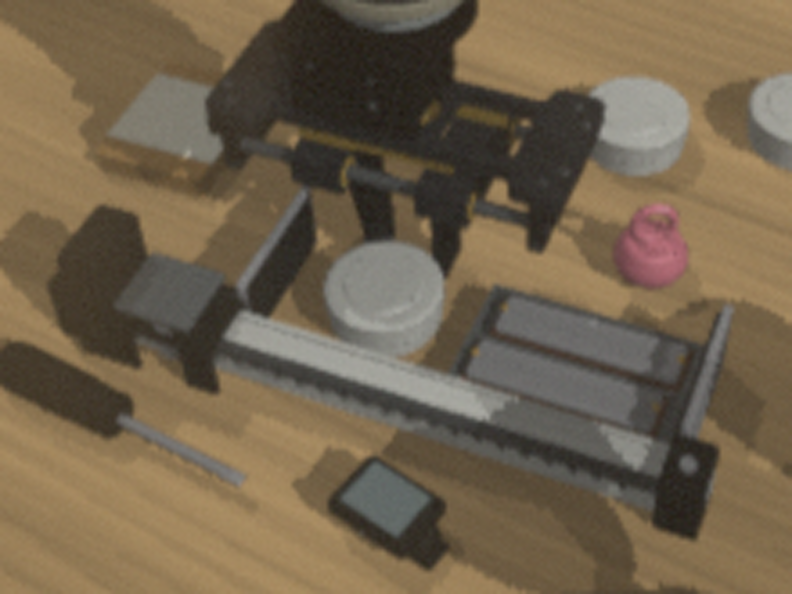

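The tin sits centred in the gap (scene crop (385,295)), about 17 mm short of the bar. I'll push slowly until contact.

Call:
drive_tool(
  motion=[-0.005, 0, 0, 0, 0, 0, 0.35, -0.005, 0, 0, 0, 0, 0, 0.35, -0.003, 0, 0, 0, 0, 0, 0.35, -0.002, 0, 0, 0, 0, 0, 0.35, 0, 0, 0, 0, 0, 0, 0.35],
)

```text
clock: 12.58
position: [584.7, 67.7, 19.1]
eef_rot: [0.0, -0.071, 0.997, -0.0]
ft_force: [0.9, -0.2, -0.3]
width: 29.9
```

Call:
drive_tool(
  motion=[-0.002, 0, 0, 0, 0, 0, 0.35, -0.002, 0, 0, 0, 0, 0, 0.35, 0, 0, 0, 0, 0, 0, 0.35],
)

```text
clock: 12.83
position: [586.6, 67.9, 18.7]
eef_rot: [-0.002, -0.071, 0.997, -0.0]
ft_force: [-7.3, -0.3, 4.6]
width: 30.7
```

Call:
drive_tool(
  motion=[-0.002, 0, 0, 0, 0, 0, 0.35, -0.001, 0, 0, 0, 0, 0, 0.35, 0, 0, 0, 0, 0, 0, 0.35],
)

```text
clock: 13.08
position: [586.9, 67.9, 18.3]
eef_rot: [-0.005, -0.071, 0.997, -0.0]
ft_force: [-17.3, -2.3, 13.0]
width: 30.7
```

There's firm contact (17 N), so the tin is against the bar. I'll back off and check.

Call:
drive_tool(
  motion=[0.005, 0, 0, 0, 0, 0, 0.35, 0.01, 0, 0, 0, 0, 0, 0.35, 0.02, 0, 0, 0, 0, 0, 0.35, 0.03, 0, 0, 0, 0, 0, 0.35, 0.02, 0, 0, 0, 0, 0, 0.35],
)

```text
clock: 13.5
position: [505.1, 56.1, 18.7]
eef_rot: [-0.0, -0.071, 0.997, -0.0]
ft_force: [0.1, 0.1, -0.4]
width: 30.2
```

Call:
drive_tool(
  motion=[0, 0, -0.03, 0, 0, 0, 0.35, 0, 0, -0.04, 0, 0, 0, 0.35, 0, 0, -0.04, 0, 0, 0, 0.35, 0, 0, -0.02, 0, 0, 0, 0.35, 0, 0, 0, 0, 0, 0, 0.35],
)

```text
clock: 13.92
position: [510.1, 57.1, 154.5]
eef_rot: [0.004, -0.071, 0.997, 0.001]
ft_force: [0.3, 0.9, -0.3]
width: 30.6
```

```bash
python3 - <<'E'
from h import *
o=sensors.observe(); print(np.round(o["position"],1),o["clock"])
for n,(x0,y0) in (("side",(225,130)),("scene",(190,150))):
    im=vision.get_image(n); a=cv2.cvtColor(im["pixels"],cv2.COLOR_RGB2BGR)[y0:y0+165,x0:x0+220]
    cv2.imwrite(f"pics/{n}_a7.png",cv2.resize(a,None,fx=3.6,fy=3.6,interpolation=2))
    for t,z in (("pin_tin",0),("jaw_face",24),("plate_top",52),("thumb_stop",62),("harmonica_tray",0)):
        for m in vision.mark_of(im,t):
            P=onz(im,m["location"],z)
            if P[0]>560 and m["confidence"]>.4: print(n,t,round(m["confidence"],2),np.round(P,1))
E
```

```text
[510.1  57.1 154.5] 13.9167
side pin_tin 0.96 [620.9  70.3   0. ]
side jaw_face 0.95 [618.5  16.1  24. ]
side jaw_face 0.66 [581.6 191.1  24. ]
side plate_top 0.57 [681.  -11.2  52. ]
side thumb_stop 0.83 [691.9 -26.8  62. ]
side thumb_stop 0.64 [681.1  -4.5  62. ]
scene pin_tin 0.78 [626.2  77.1   0. ]
scene pin_tin 0.46 [618.4 185.5   0. ]
scene jaw_face 0.83 [618.6  17.3  24. ]
scene plate_top 0.9 [682.5  -8.8  52. ]
scene thumb_stop 0.73 [689.  -27.7  62. ]
scene thumb_stop 0.55 [569.2 202.3  62. ]
scene harmonica_tray 0.9 [603.3 187.5   0. ]
```

View pics/side_a7.png

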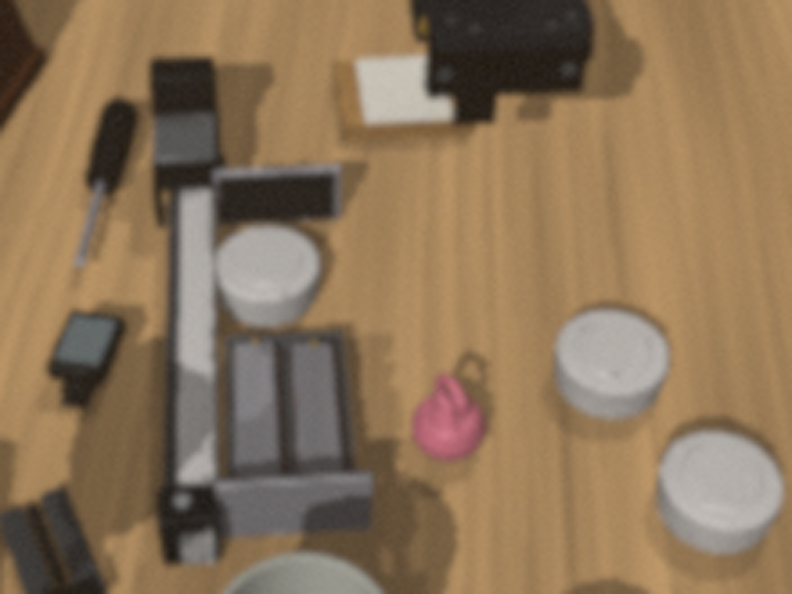

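View pics/scene_a7.png

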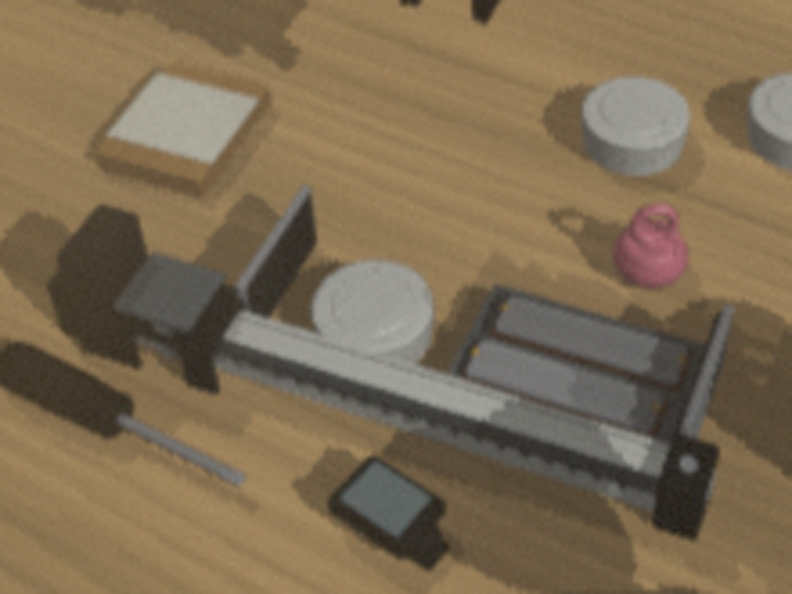

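Side crop: the tin (267,272) touches the bar, between the jaw plate (row 215) and the tray (row 335). Bystanders are unchanged. One last check on the jaw travel: corner-to-corner distance of the two plates should be about 228 + thickness.

```bash
python3 - <<'E'
from h import *
s=vision.get_image("scene"); d=vision.get_image("side")
for im,a0,a1,b in ((s,(165+180/3.6,190+470/3.6),(150+188/3.6,190+307/3.6),(150+310/3.6,190+728/3.6)),(d,(140+244/3.6,225+349/3.6),(130+169/3.6,225+339/3.6),(130+476/3.6,225+371/3.6))):
    A0,A1,B=[onz(im,q,46) for q in(a0,a1,b)]
    print("jaw moved",np.linalg.norm(A1-A0).round(1),"plate to plate before/after",np.linalg.norm(B-A0).round(1),np.linalg.norm(B-A1).round(1))
print(np.round(sensors.observe()["ft_force"],1),sensors.observe()["clock"])
E
```

```text
jaw moved 95.1 plate to plate before/after 138.8 233.9
jaw moved 95.7 plate to plate before/after 137.8 233.5
[ 0.  -0.3  0.7] 14.6167
```

The plate-to-plate distance is about 233.5 mm, against 233 expected at full travel, so the jaw is fully back. Handing in.

```bash
python3 - <<'E'
from workcell import r
print(r.sign_off())
E
```

```text
the job is handed in; nothing more can be done
None
```

The job is done and handed in at about 14.6 s of the 46 s allowed; sign-off gives no verdict.

**What I did:** I pressed the release plate about 8 mm down with closed fingertips and pushed the jaw back until it stalled on its end stop, at about 19 N. I then let the plate up. With the fingers about 30 mm apart, I pushed the rightmost tin flat along the plank into the gap until it met the bar, at about 17 N, and backed the gripper off.

**Last checks:**
- **Jaw:** the two plates measure about 233.5 mm apart in both cameras, against about 233 mm expected at full travel. The plate shows as up in the pictures.
- **Tin:** it stands flat against the bar, between the jaw and the tray.
- **Tray and bystanders:** they look where they started in the pictures. I measured only the tray, which was within a few mm of its start.

**What disagreed:**
- **Jaw travel:** the jaw moved only about 95 mm. My fit and the plate spacing both suggest it started about 7 to 10 mm back, not at 0.
- **Tin position:** the two cameras put the tin at (621, 70) mm and (626, 77) mm. I relied on the contact force to judge that it touched the bar.

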